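# Reload the crate stapler's magazine

### The arm

A 6-joint arm with a two-finger parallel gripper is mounted at the origin on the work surface. World frame = base frame: x ahead of the robot, y to its left, z up, the work surface at z = 0. Lengths are in mm, angles in degrees, forces in N, time in s.
With the tool pointing down it reaches from about 225 to 725 mm from the base axis. Payload 3.1 kg.
Tool frame: the origin (TCP) lies on the centre line of the jaws, within the pads' length; the fingertips stand 22 mm ahead of it and the grasp point (between the pads) lies 3 mm ahead of it (manip.tip_reach is the distance from the TCP to the fingertips, in mm); z points along the fingers, y is the line along which they close (so a half turn about z gives the same grasp; the last joint's range is limited). The gripper opens to 85 mm and grips with 20 to 120 N. Pads are 22 mm wide; open, the fingers measure 114 mm over their backs; the gripper's body (76 mm by 85 mm) begins 54 mm behind the grasp point. The pads swing forward as they close: fully open they stand 13 mm farther back than shut.
Start: joints at [-77.51, 2.75, 5.684, 92.934, 0, 82.678], TCP at [177.933, -493.92, 253.312] pointing down, gripper open.
Joint ranges: [-166.93, 166.93], [-56.73, 111.36], [-69.38, 81.34], [-121.58, 131.49], [-85.45, 84.26], [-180, 180]. Speed limits (degrees/s): [159.86, 159.86, 180, 180, 180, 180].

### API

Orientations are given as [roll, pitch, yaw] about the fixed x, y, z axes, in that order (R = Rz(yaw) Ry(pitch) Rx(roll)).
In Python, from rig import manip gives the robot as it stands. The module is installed in compiled form; this text tells all that it offers.
- The arm moves only by the tool arm_command, never from a script. Its arguments are lists of equal length, an entry for each row: "travel": the shift along the tool's x, y, z in mm, a list of three; "rot": the turn, a rotation vector about the tool's x, y, z in rad, a list of three; "fingers": the opening, from 0 (shut) to 1 (fully open). A call has 1 to 5 rows; each row is the pose to reach, as a shift and turn from the pose commanded when the call began, along the tool's axes at that moment; what a row does not reach only later rows make up. A row lasts 1/10 s, in which the tool goes at most 50 mm and 8.59 degrees, less where a joint would pass 70% of its speed; a pose out of reach is approached as far as the arm can. A call with a gripper value outside its range is refused whole. The fingers move at their own pace and stop on an object; the grip force is fixed at half the most. Time passes only in rows, so rows that repeat a pose let the fingers close. It gives the time, the measured TCP pose, the force, the opening and the grip force at its end, in the units of the state.
- manip.get_obs(): the state, without advancing time (a new reading comes with each control period).
- manip.snapshot(name): name is "side" or "top"; returns a dict with "pixels" (480x640x3 uint8, red, green, blue), "range_z" (480x640 float32, mm along the optical axis (not along the pixel's ray), 0 where there is no reading), "fx", "fy", "cx", "cy" (pixels), "pose" (4x4, takes a point from camera to world coordinates). Camera axes: x right, y down, z forward; pixel columns grow to the right and rows downward; lengths in mm; the calibration is good to about 2 mm. A picture is of the moment at which its call begins.
- manip.job_done(): hands the job in; it is judged then, once.
The state is a dict: "time_s": time; "q": joint angles; "joint_vel": joint speeds; "tau": joint torques, N m; "tcp_pos": TCP position; "ee_rot": TCP orientation; "contact_force": force on the tool from outside, world axes, zero at the start; "moment": the same for the moment, N m; "grip_width": opening from 0.0 (shut) to 1.0 (fully open); "grip_force": force on a finger pad.
Only numpy, scipy, OpenCV 4.12 (cv2) and the standard library are available. Lean on these libraries where they do the work, as an engineer would, in place of code of your own. Each camera call takes 0.05 s, during which the arm holds its last target. There are 200 camera calls.

### The job

Reload the crate stapler's magazine with the full-length wide staple strip: set it crown up into the channel, push it back against the spring follower until its front end drops behind the nose lip and it lies flat on the channel floor, let go of it, then slide the cover rail fully closed over it. Find the channel by feel and be gentle, for a strip that is forced bends; leave the other strips, the glasses and everything else on the bench where they are.

Things in the scene. Friction and masses are not known exactly. Their poses are not given: they have to be found in the camera images.
- magazine: the magazine's fixed steel bed plate, 250 x 130 x 12 mm, the long magazine channel standing on it. Origin: centre of its underside, on the bench; x along the channel from nose (-x end) to tail, z up; x and z below are in this frame. The channel sits on a clamped cross-slide: parallel to x, but its centre line is anywhere up to 12 mm to either side (y), an offset NOT in any measured pose
- seat (a point): nominal seat: where the seated strip's origin would be with the channel centred, at x -55, y 0, z 40 mm (channel floor); turns with the bed. Channel (shifted by the offset): 29 mm wide inside, 1.5 mm play each side of the strip; side walls 4 mm thick, flat square tops at z 56 mm, from x -102 mm; from x +12 mm back guides reach z 81 mm. Over 65 N on the magazine (all contacts summed) bends it
- lip (a point): nominal middle of the nose lip's rear top edge, at x -100, y 0, z 47 mm (shifted in y by the same offset). The lip is a cross plate 6 mm thick (x -106 to -100 mm) over the channel's width, 7 mm above the floor; in front of it (-x) nothing is as high as the lip, so a strip may overhang. A seated strip's front end bears on the lip's rear face, its crown at z 76 mm
- follower (a joint): dark spring follower block in the channel, 26 mm wide, flat front face from z 40.5 to 54.5 mm. Value in m: 0 at rest, face at x -45 mm (only 55 mm behind the lip; the strip is 90 mm long); grows towards the tail; 0.035 with a seated strip, hard stop 0.047. Spring pushes to the nose: 2.3 N at rest plus 0.15 N per mm, 7.5 N when the strip just clears the lip
- cover (a joint): grey flat cover rail, 95 x 45 x 4 mm, sliding on top of the channel, underside z 80 mm. Value in m: 0 closed (hard stop), front edge at x -97 mm; grows to the tail, starts at 0.105 to 0.118; 3 N friction. A strip still up on the lip blocks it. Its black square knob, 18 x 18 mm, stands from z 84 to 109 mm, centre at x = -60 mm + this value, on the channel's (offset) centre line
- strip: the strip to load: a full, wide stick of steel crate staples, an inverted U 90 mm long (x), 26 mm wide (y), 36 mm high, crown up, 0.1 to 0.2 kg, standing on its legs on the bench. Origin: centre of its underside. Either end may lead. Grip it across its width in its top 15 mm so that the fingers stay above the channel walls, which cover its lowest 16 mm when seated
- stub_strip: a used-up stub of the same staples, only 45 mm long, 26 mm wide, 36 mm high: not to be loaded. Origin: centre of its underside
- narrow_strip: a strip of smaller staples, 90 mm long but only 13 mm wide and 22 mm high: not to be loaded. Origin: centre of its underside
- glass_a: a green drinking glass, 60 mm across, 85 mm tall; origin under its centre
- glass_b: another green glass, the same
- tape: a roll of paper tape lying flat, 90 mm across, 24 mm high; origin under its centre
- cork_ring: a cork flask ring, 110 mm across, 25 mm high; origin under its centre
- mallet: a hammer lying on the bench, about 260 mm long; origin under its middle
Things that resemble listed ones, but are neither listed nor needed, are in the scene too. Leave any orange or red look-alike of the strip alone.

How it is judged (in metres and radians):
On the way, in this order (a step that is already met when the one before it is completed fails the run):
1. the strip pushes the follower back (value of joint follower above 0.02 m and contact force between strip and magazine above 1 N), for 0.1 s.
2. the strip lies seated behind the lip, let go, the cover still open (x of strip in the frame of magazine between -0.0585 and -0.0515 m and y of strip in the frame of magazine between -0.0155 and 0.0155 m and z of strip in the frame of magazine between 0.037 and 0.042 m and angle between the x axis of strip and the x axis of magazine, either way round below 0.07 rad and angle between strip's own z axis and vertical below 0.06 rad and value of joint follower above 0.031 m and contact force between the fingers and strip below 0.2 N and value of joint cover above 0.08 m), for 0.2 s.
At the end, for the whole second after the job is handed in: The wide strip lies flat on the channel floor (underside 37 to 42 mm up in the magazine frame), upright, in line within 0.07 rad, centre within 3.5 mm of x -55 mm and 15.5 mm of y 0, holding the follower beyond 0.031; cover within 3 mm of closed; strip at rest and untouched (x of strip in the frame of magazine between -0.0585 and -0.0515 m and y of strip in the frame of magazine between -0.0155 and 0.0155 m and z of strip in the frame of magazine between 0.037 and 0.042 m and angle between the x axis of strip and the x axis of magazine, either way round below 0.07 rad and angle between strip's own z axis and vertical below 0.06 rad and value of joint follower above 0.031 m and contact force between the fingers and strip below 0.2 N and value of joint cover below 0.003 m and linear speed of strip below 0.01 m/s).
It fails at once if the strip is forced against the magazine with more than 65 N, all contacts summed (contact force between strip and magazine above 65 N).
It fails at once if another strip, a glass, the tape, the cork ring or the hammer is moved by more than 30 mm (distance of any of stub_strip, narrow_strip, glass_a, glass_b, tape, cork_ring, mallet from where it was at the start of the episode above 0.03 m).
It fails at once if a glass is knocked over (angle between any of glass_a, glass_b's own z axis and vertical above 0.5 rad).
It also fails if it takes over 61 s, if anything falls off the work surface, if the arm or the gripper's body presses on something with over 40 N, if the wrist force passes 120 N, or if a joint passes its speed limit or range.

## Working session

There is one attempt and no reset: what is moved stays moved. The work goes in short steps, Python scripts to look and compute and a tool call to move; the robot and the scene stay as the last step left them, time stands still between calls to the robot, and variables do not carry over. Pictures are saved under pics/ and viewed, at most 10 in all, crops included, and the job is handed in when it is done.

Besides the shell and the picture viewer there is one more tool, called as name(argument=value, ...), one argument or row to a line, values as JSON. arm_command: Moves the arm, as the interface text tells. Its arguments: {"type":"object","properties":{"travel":{"type":"array","items":{"type":"array","items":{"type":"number"}}},"rot":{"type":"array","items":{"type":"array","items":{"type":"number"}}},"fingers":{"type":"array","items":{"type":"number"}}},"required":["travel","rot","fingers"]}

```bash
mkdir -p pics; cat > h.py <<'E'
import numpy as np, cv2
from rig import manip
def snap(n):
    s=manip.snapshot(n); s['K']=(s['fx'],s['fy'],s['cx'],s['cy']); return s
def cloud(s):
    z=s['range_z'].astype(float); v,u=np.mgrid[0:480,0:640]
    p=np.stack([(u-s['cx'])/s['fx']*z,(v-s['cy'])/s['fy']*z,z],-1)
    T=np.array(s['pose']); return p@T[:3,:3].T+T[:3,3]
E
python3 - <<'E'
from h import *
print(manip.get_obs())
for n in('top','side'):
    s=snap(n); cv2.imwrite(f'pics/{n}0.png',s['pixels'][:,:,::-1]); np.savez(f'{n}0.npz',P=cloud(s),I=s['pixels'],z=s['range_z'],pose=s['pose'],K=s['K'])
    print(n,s['K'],np.round(s['pose'],3).tolist())
E
```

```text
{'time_s': 0.0, 'q': array([-7.75096053e+01,  2.79330280e+00,  5.58837577e+00,  9.29330384e+01,
        1.19828361e-04,  8.26780301e+01]), 'joint_vel': array([ 0.03417924,  0.12728958,  0.02853026,  0.09027709, -0.08069793,
       -0.06470888]), 'tau': array([-2.24583014e-04, -3.38783491e+01,  3.20014751e+01,  2.04466435e-02,
       -1.55089997e-04, -8.85689303e-06]), 'tcp_pos': array([ 177.81099919, -493.36049386,  252.08505176]), 'ee_rot': array([-1.79863175e+02, -1.77018280e-02,  1.98123433e+01]), 'contact_force': array([-1.01117395,  0.22814612,  0.56618818]), 'moment': array([-0.03805143, -0.01127519, -0.00897194]), 'grip_force': 0.0, 'grip_width': 0.9988666841218692}
top (612.3501098045622, 612.3501098045622, 322.77906395361634, 239.68897878240557) [[-0.002, -0.991, 0.133, 324.704], [-1.0, 0.004, 0.015, -52.674], [-0.015, -0.133, -0.991, 1639.74], [0.0, 0.0, 0.0, 1.0]]
side (534.690170819732, 534.690170819732, 322.20568568165965, 233.7528036950397) [[0.977, -0.089, 0.193, 288.186], [-0.211, -0.51, 0.834, -1180.131], [0.024, -0.855, -0.517, 780.73], [0.0, 0.0, 0.0, 1.0]]
```

View pics/top0.png

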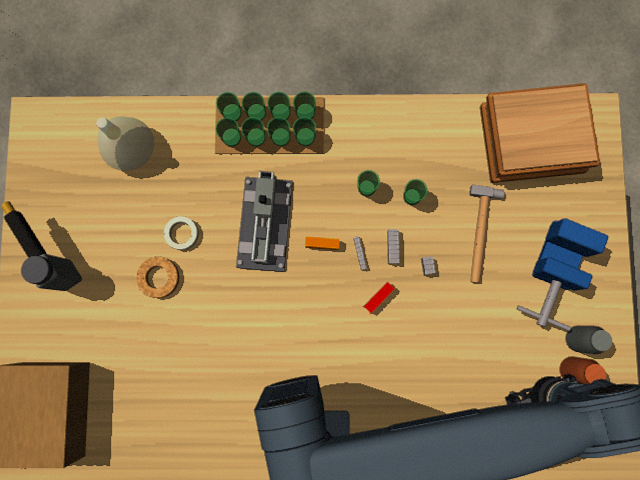

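View pics/side0.png

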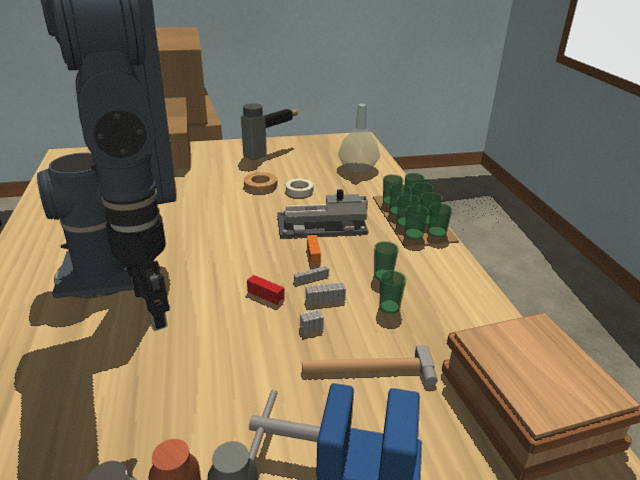

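The top view shows the magazine at (265,222), nose down and knob at (263,199). The wide strip is at (393,247), the narrow one at (361,254), the stub at (429,266) and the glasses at (368,183) and (414,192). Next I measure them.

```bash
cat >> h.py <<'E'
def ray(s,uv,h):
    "pixels -> world on plane z=h"
    fx,fy,cx,cy=s['K']; T=np.array(s['pose']); uv=np.atleast_2d(uv).astype(float)
    d=np.c_[(uv[:,0]-cx)/fx,(uv[:,1]-cy)/fy,np.ones(len(uv))]@T[:3,:3].T
    return T[:3,3]+d*((h-T[2,3])/d[:,2])[:,None]
def rect(P):
    (c,sz,a)=cv2.minAreaRect(P[:,:2].astype(np.float32)); return np.round(c,1),np.round(sz,1),round(a,2)
E
python3 - <<'E'
from h import *
d=np.load('top0.npz');P=d['P'];I=d['I']
def box(u0,u1,v0,v1):
    m=np.zeros((480,640),bool);m[v0:v1,u0:u1]=1;return m
print('table z',np.median(P[290:340,200:250,2]))
for n,b,lo,hi in [('strip',(383,405,225,272),28,45),('narrow',(350,372,230,275),14,30),('stub',(418,442,254,280),28,45),('bed',(230,300,165,280),5,20)]:
    m=box(*b)&(P[...,2]>lo)&(P[...,2]<hi); Q=P[m]; print(n,m.sum(),rect(Q),np.median(Q[:,2]))
m=box(230,300,165,280)
for lo,hi in[(35,50),(50,62),(62,79),(79,88),(95,120)]:
    k=m&(P[...,2]>lo)&(P[...,2]<hi);Q=P[k];v,u=np.where(k)
    if len(Q)>3: print(lo,hi,k.sum(),rect(Q),np.median(Q[:,2]),u.min(),u.max(),v.min(),v.max())
S=np.load('side0.npz');P=S['P']
for lo,hi in[(5,20),(50,62),(79,88),(95,120)]:
    k=box(270,375,185,240)&(P[...,2]>lo)&(P[...,2]<hi);Q=P[k]
    if len(Q)>3: print('side',lo,hi,k.sum(),rect(Q),np.median(Q[:,2]))
k=box(303,348,280,310)&(P[...,2]>28)&(P[...,2]<45);print('side strip',k.sum(),rect(P[k]),np.median(P[k][:,2]))
I=np.load('top0.npz')['I']
a=cv2.resize(I[165:280,225:305,::-1],None,fx=5,fy=5,interpolation=cv2.INTER_CUBIC);cv2.imwrite('pics/mag.png',a)
E
```

```text
table z -0.4290244273107646
strip 335 (array([ 524.1, -213.9]), array([89.2, 26.8]), 0.13) 35.53166354192763
narrow 165 (array([ 508.1, -125.5]), array([88.7, 13.4]), 13.08) 21.514291443638513
stub 180 (array([ 473. , -305.2]), array([44.8, 27.5]), 8.59) 36.057199891826485
bed 2591 (array([595.1, 130.6]), array([313.8, 189.5]), 0.19) 11.525139757087118
35 50 585 (array([598.4, 128.7]), array([ 45.9, 234.3]), 84.61) 40.93453164708262 251 275 175 262
50 62 277 (array([599.5, 129.6]), array([ 38.5, 229. ]), 84.98) 54.855790669817 252 273 174 260
62 79 119 (array([609.8, 128.5]), array([ 45.3, 213.2]), 85.77) 76.65150786545837 252 273 171 252
79 88 480 (array([658.7, 125. ]), array([ 45.4, 114.2]), 85.62) 83.28550453646699 253 273 171 214
95 120 54 (array([637.9, 126.3]), array([18.3, 16.9]), 85.7) 106.38229752736493 258 265 195 202
side 5 20 1288 (array([611.3, 205.9]), array([339.2, 330.7]), 81.05) 12.510733023425303
side 50 62 417 (array([599.1, 122.1]), array([ 50.5, 233.5]), 80.62) 55.026307852150694
side 79 88 292 (array([657.9, 122.8]), array([ 54.1, 114.5]), 84.49) 84.61889895552889
side 95 120 47 (array([637. , 123.4]), array([22.3, 17.8]), 88.12) 106.04563631370843
side strip 390 (array([ 523. , -215.8]), array([91.4, 32.9]), 1.07) 36.159189634813686
```

View pics/mag.png

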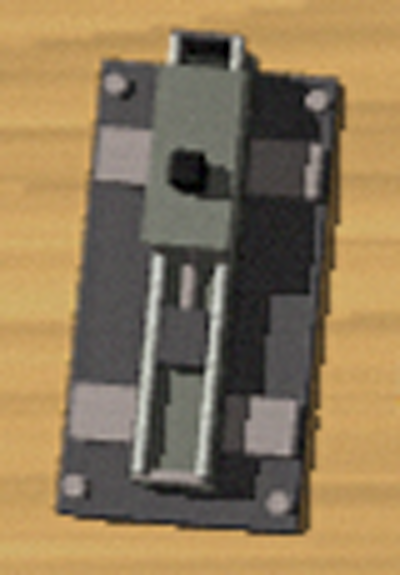

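The crop shows the channel walls as bright lines running from the nose lip at the bottom to the cover, with the follower as a dark block at about (185,335). The axis leans roughly -5°. I'll fit bed, channel and strip precisely.

```bash
python3 - <<'E'
from h import *
d=dict(np.load('top0.npz'));I=d['I'].astype(int);P=d['P']
# bed outline: not wood (wood: R-B large)
sub=np.zeros((480,640),np.uint8);r=slice(172,282);c=slice(228,305)
sub[r,c]=((I[r,c,0]-I[r,c,2])<35)
sub&=((P[...,2]<20)&(P[...,2]>6)).astype(np.uint8)
v,u=np.where(cv2.morphologyEx(sub,cv2.MORPH_OPEN,np.ones((3,3)))); Q=ray(d,np.c_[u,v],12); print('bed colour+depth',rect(Q),len(Q))
# walls
w=[]
for v in range(217,256,3):
    row=I[v,245:285].sum(1); q=np.argsort(-row)[:6]+245
    # subpixel: two bright lines
    g=row-np.median(row); pk=[i for i in range(1,39) if row[i]>=row[i-1] and row[i]>row[i+1] and g[i]>120]
    cs=[]
    for i in pk:
        s=slice(max(i-2,0),i+3);x=np.arange(245,285)[s];ww=np.clip(row[s]-row[s].min(),0,None);cs.append((x*ww).sum()/ww.sum())
    print(v,np.round(cs,2),[np.round(ray(d,(x,v),56)[0,:2],1).tolist() for x in cs])
for h,lo,hi in[(109,95,120),(84,79,88)]:
    k=(P[...,2]>lo)&(P[...,2]<hi);k[:,:230]=0;k[:,300:]=0;k[:165]=0;k[280:]=0
    v,u=np.where(k);print(h,rect(ray(d,np.c_[u,v],h)))
s=I[180:275,262].sum(1);print('col262',s.tolist())
E
```

```text
bed colour+depth (array([588.2, 129.3]), array([128.6, 248.8]), 85.08) 1698
217 [255.88] [[598.1, 146.6]]
220 [255.74 262.2  268.38] [[590.1, 146.9], [590.0, 129.9], [590.0, 113.6]]
223 [255.59 261.87 267.78] [[582.1, 147.2], [582.1, 130.7], [582.0, 115.1]]
226 [255.03 267.61] [[574.2, 148.5], [574.0, 115.5]]
229 [254.96 267.72] [[566.2, 148.6], [566.1, 115.1]]
232 [254.75 267.08] [[558.3, 149.1], [558.1, 116.7]]
235 [254.14 266.89] [[550.3, 150.5], [550.2, 117.1]]
238 [253.76 266.98] [[542.4, 151.4], [542.3, 116.8]]
241 [253.59 265.94] [[534.5, 151.8], [534.4, 119.5]]
244 [246.19 249.52 252.62 265.74] [[526.7, 171.1], [526.6, 162.3], [526.6, 154.2], [526.5, 119.9]]
247 [252.51 265.48] [[518.7, 154.4], [518.6, 120.5]]
250 [252.42 265.  ] [[510.8, 154.5], [510.7, 121.7]]
253 [252.09 264.7  275.53 281.37] [[503.0, 155.3], [502.8, 122.4], [502.8, 94.1], [502.7, 78.9]]
109 (array([636.7, 126.1]), array([18. , 18.2]), 89.73)
84 (array([658.3, 124.4]), array([ 45.2, 114.3]), 85.13)
col262 [340, 341, 337, 332, 330, 349, 336, 340, 335, 335, 347, 337, 336, 353, 350, 161, 50, 83, 78, 89, 80, 55, 17, 82, 336, 369, 343, 346, 339, 349, 342, 349, 351, 370, 225, 163, 160, 168, 448, 478, 475, 477, 483, 451, 442, 450, 352, 263, 245, 240, 241, 234, 228, 238, 228, 241, 229, 237, 103, 126, 323, 347, 335, 337, 334, 334, 337, 336, 343, 333, 333, 328, 342, 331, 343, 325, 326, 344, 327, 406, 467, 337, 136, 94, 143, 236, 243, 244, 247, 158, 190, 453, 464, 469, 475]
```

arm_command(
  travel=[
    [175, -43, 0],
    [175, -43, 0],
    [175, -43, 0],
    [175, -43, 0],
    [175, -43, 0],
  ],
  rot=[
    [0, 0, -0.74],
    [0, 0, -0.74],
    [0, 0, -0.74],
    [0, 0, -0.74],
    [0, 0, -0.74],
  ],
  fingers=[0.6, 0.6, 0.6, 0.6, 0.6],
)

```text
time_s: 0.6
tcp_pos: [330.8, -391.4, 252.7]
ee_rot: [-180.0, -0.1, 62.9]
contact_force: [0.2, -0.5, 0.4]
grip_width: 0.604
grip_force: 0.0
```

```bash
cat >> h.py <<'E'
def plan(x,y,z,yaw,end=True):
    "tool-axes shift and z turn (rad) from the measured pose to a world pose, tool down"
    o=manip.get_obs(); p=o['tcp_pos']; w=np.radians(o['ee_rot'][2]); d=np.array([x,y,z])-p
    print('t',round(o['time_s'],2),'tcp',np.round(p,1),'rpy',np.round(o['ee_rot'],2),'F',np.round(o['contact_force'],1),'grip',round(o['grip_width'],3),round(o['grip_force'],1))
    print('travel',np.round([d[0]*np.cos(w)+d[1]*np.sin(w), d[0]*np.sin(w)-d[1]*np.cos(w), -d[2]],1),'rotz',round(-np.radians((yaw-o['ee_rot'][2]+180)%360-180),4))
E
python3 -c "
from h import *
plan(524,-214.5,120,180)"
```

```text
t 0.6 tcp [ 330.8 -391.4  252.7] rpy [-1.7998e+02 -1.2000e-01  6.2870e+01] F [ 0.2 -0.5  0.4] grip 0.604 0.0
travel [245.5  91.3 132.7] rotz -2.0443
```

arm_command(
  travel=[
    [245, 91, 60],
    [245, 91, 60],
    [245, 91, 60],
    [245, 91, 60],
    [245, 91, 60],
  ],
  rot=[
    [0, 0, -0.74],
    [0, 0, -0.74],
    [0, 0, -0.74],
    [0, 0, -0.74],
    [0, 0, -0.74],
  ],
  fingers=[0.6, 0.6, 0.6, 0.6, 0.6],
)

```text
time_s: 1.1
tcp_pos: [510.5, -230.0, 196.4]
ee_rot: [-180.0, -0.0, 104.9]
contact_force: [0.3, -1.4, -1.1]
grip_width: 0.596
grip_force: 0.0
```

arm_command(
  travel=[
    [0, 0, 0],
    [0, 0, 0],
    [0, 0, 0],
    [0, 0, 0],
    [0, 0, 0],
  ],
  rot=[
    [0, 0, -0.74],
    [0, 0, -0.74],
    [0, 0, -0.74],
    [0, 0, -0.74],
    [0, 0, -0.74],
  ],
  fingers=[0.6, 0.6, 0.6, 0.6, 0.6],
)

```text
time_s: 1.6
tcp_pos: [509.3, -231.3, 196.6]
ee_rot: [-180.0, -0.1, 147.4]
contact_force: [-0.9, 0.2, -0.1]
grip_width: 0.597
grip_force: 0.0
```

arm_command(
  travel=[
    [0, 0, 0],
    [0, 0, 0],
    [0, 0, 0],
    [0, 0, 0],
    [0, 0, 0],
  ],
  rot=[
    [0, 0, -0.56],
    [0, 0, -0.56],
    [0, 0, -0.56],
    [0, 0, -0.56],
    [0, 0, -0.56],
  ],
  fingers=[0.6, 0.6, 0.6, 0.6, 0.6],
)

```text
time_s: 2.1
tcp_pos: [509.2, -231.4, 196.7]
ee_rot: [180.0, -0.1, 179.1]
contact_force: [-0.9, 0.2, -0.1]
grip_width: 0.598
grip_force: 0.0
```

```bash
python3 -c "
from h import *
plan(524,-214.5,42,180)"
```

```text
t 2.1 tcp [ 509.2 -231.4  196.7] rpy [ 1.7996e+02 -7.0000e-02  1.7908e+02] F [-0.9  0.2 -0.1] grip 0.598 0.0
travel [-14.5  17.2 154.7] rotz -0.0161
```

arm_command(
  travel=[
    [-14.5, 17.2, 50],
    [-14.5, 17.2, 100],
    [-14.5, 17.2, 135],
    [-14.5, 17.2, 154],
    [-14.5, 17.2, 154],
  ],
  rot=[
    [0, 0, -0.018],
    [0, 0, -0.018],
    [0, 0, -0.018],
    [0, 0, -0.018],
    [0, 0, -0.018],
  ],
  fingers=[0.6, 0.6, 0.6, 0.6, 0.6],
)

```text
time_s: 2.6
tcp_pos: [520.6, -212.5, 38.3]
ee_rot: [179.7, -0.5, -180.0]
contact_force: [-0.1, 0.4, -0.7]
grip_width: 0.599
grip_force: 0.0
```

```bash
python3 - <<'E'
from h import *
plan(524,-214.5,42,180)
s=snap('side'); I=s['pixels'];cv2.imwrite('pics/grasp.png',cv2.resize(I[220:340,250:410,::-1],None,fx=4,fy=4,interpolation=cv2.INTER_CUBIC))
E
```

```text
t 2.6 tcp [ 520.6 -212.5   38.3] rpy [ 179.72   -0.5  -179.99] F [-0.1  0.4 -0.7] grip 0.599 0.0
travel [-3.4 -2.  -3.7] rotz 0.0002
```

View pics/grasp.png

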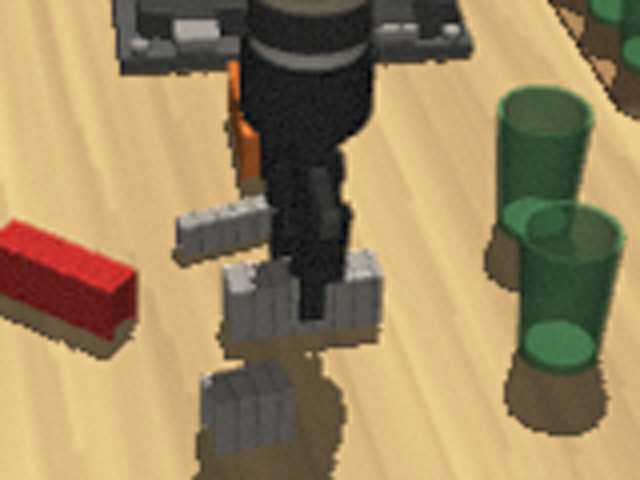

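The picture shows the open fingers straddling the wide strip, with the finger tip at about (312,315) in the crop and the strip around x 225–380. The arm was still settling, so I settle it, check height, then close.

arm_command(
  travel=[
    [0, 0, 0],
    [0, 0, 0],
    [0, 0, 0],
  ],
  rot=[
    [0, 0, 0],
    [0, 0, 0],
    [0, 0, 0],
  ],
  fingers=[0.6, 0.6, 0.6],
)

```text
time_s: 2.95
tcp_pos: [525.8, -215.5, 45.7]
ee_rot: [-179.9, 0.2, -179.9]
contact_force: [0.7, -1.0, -0.1]
grip_width: 0.598
grip_force: 0.0
```

```bash
python3 -c "
from h import *
print(manip.tip_reach)
plan(524,-214.5,42,180.3)"
```

```text
22.0
t 2.95 tcp [ 525.8 -215.5   45.7] rpy [-179.89    0.2  -179.9 ] F [ 0.7 -1.  -0.1] grip 0.598 0.0
travel [1.8 1.  3.7] rotz -0.0035
```

arm_command(
  travel=[
    [0, 0, 0],
    [0, 0, 0],
    [0, 0, 0],
    [0, 0, 0],
  ],
  rot=[
    [0, 0, 0],
    [0, 0, 0],
    [0, 0, 0],
    [0, 0, 0],
  ],
  fingers=[0.6, 0.6, 0.6, 0.6],
)

```text
time_s: 3.35
tcp_pos: [524.3, -214.6, 43.4]
ee_rot: [180.0, -0.0, -179.9]
contact_force: [0.0, -0.4, -0.3]
grip_width: 0.603
grip_force: 0.0
```

arm_command(
  travel=[
    [0, 0, 0],
    [0, 0, 0],
    [0, 0, 0],
    [0, 0, 0],
    [0, 0, 0],
  ],
  rot=[
    [0, 0, 0],
    [0, 0, 0],
    [0, 0, 0],
    [0, 0, 0],
    [0, 0, 0],
  ],
  fingers=[0.15, 0.15, 0.15, 0.15, 0.15],
)

```text
time_s: 3.85
tcp_pos: [524.5, -214.8, 43.5]
ee_rot: [-180.0, 0.0, -179.9]
contact_force: [0.2, -0.5, 1.7]
grip_width: 0.285
grip_force: 62.7
```

```bash
python3 -c "
from h import *
plan(524,-214.5,42,180.3)"
```

```text
t 3.85 tcp [ 524.5 -214.8   43.5] rpy [-1.7999e+02  2.0000e-02 -1.7988e+02] F [ 0.2 -0.5  1.7] grip 0.285 62.7
travel [0.5 0.3 1.5] rotz -0.0031
```

arm_command(
  travel=[
    [0, 0, -30],
    [0, 0, -65],
    [0, 0, -95],
    [0, 0, -105],
    [0, 0, -105],
  ],
  rot=[
    [0, 0, 0],
    [0, 0, 0],
    [0, 0, 0],
    [0, 0, 0],
    [0, 0, 0],
  ],
  fingers=[0.15, 0.15, 0.15, 0.15, 0.15],
)

```text
time_s: 4.35
tcp_pos: [525.3, -215.2, 149.8]
ee_rot: [-179.9, 0.2, -179.9]
contact_force: [0.5, -0.1, -1.6]
grip_width: 0.289
grip_force: 62.4
```

```bash
python3 -c "
from h import *
plan(492,139,145,175)"
```

```text
t 4.35 tcp [ 525.3 -215.2  149.8] rpy [-1.7991e+02  1.7000e-01 -1.7987e+02] F [ 0.5 -0.1 -1.6] grip 0.289 62.4
travel [ 32.5 354.3   4.8] rotz 0.0895
```

arm_command(
  travel=[
    [5, 40, 0],
    [10, 90, 0],
    [15, 140, 0],
    [20, 185, 0],
    [24, 225, 0],
  ],
  rot=[
    [0, 0, 0.02],
    [0, 0, 0.04],
    [0, 0, 0.06],
    [0, 0, 0.08],
    [0, 0, 0.0895],
  ],
  fingers=[0.15, 0.15, 0.15, 0.15, 0.15],
)

```text
time_s: 4.85
tcp_pos: [497.5, 12.6, 145.2]
ee_rot: [180.0, -0.3, 175.0]
contact_force: [0.5, 0.4, -0.9]
grip_width: 0.284
grip_force: 62.4
```

```bash
python3 -c "
from h import *
plan(492,139,145,175)"
```

```text
t 4.85 tcp [497.5  12.6 145.2] rpy [179.97  -0.29 174.99] F [ 0.5  0.4 -0.9] grip 0.284 62.4
travel [ 16.5 125.5   0.2] rotz -0.0002
```

arm_command(
  travel=[
    [6, 40, 0],
    [12, 80, 0],
    [16, 110, 0],
    [16, 125, 0],
    [16, 125, 0],
  ],
  rot=[
    [0, 0, 0],
    [0, 0, 0],
    [0, 0, 0],
    [0, 0, 0],
    [0, 0, 0],
  ],
  fingers=[0.15, 0.15, 0.15, 0.15, 0.15],
)

```text
time_s: 5.35
tcp_pos: [493.5, 137.6, 146.0]
ee_rot: [-180.0, -0.2, 175.2]
contact_force: [0.4, -0.3, -2.0]
grip_width: 0.286
grip_force: 62.4
```

arm_command(
  travel=[
    [0, 0, 0],
    [0, 0, 0],
    [0, 0, 0],
    [0, 0, 0],
    [0, 0, 0],
  ],
  rot=[
    [0, 0, 0],
    [0, 0, 0],
    [0, 0, 0],
    [0, 0, 0],
    [0, 0, 0],
  ],
  fingers=[0.15, 0.15, 0.15, 0.15, 0.15],
)

```text
time_s: 5.85
tcp_pos: [494.9, 135.6, 148.5]
ee_rot: [180.0, 0.0, 174.9]
contact_force: [0.1, 0.7, -2.1]
grip_width: 0.284
grip_force: 62.4
```

```bash
python3 -c "
from h import *
plan(492,139,145,175)"
```

```text
t 5.85 tcp [494.9 135.6 148.5] rpy [1.8000e+02 1.0000e-02 1.7493e+02] F [ 0.1  0.7 -2.1] grip 0.284 62.4
travel [3.2 3.2 3.5] rotz -0.0012
```

arm_command(
  travel=[
    [3.2, 3.2, 15],
    [3.2, 3.2, 30],
    [3.2, 3.2, 40],
    [3.2, 3.2, 43],
    [3.2, 3.2, 43],
  ],
  rot=[
    [0, 0, 0],
    [0, 0, 0],
    [0, 0, 0],
    [0, 0, 0],
    [0, 0, 0],
  ],
  fingers=[0.15, 0.15, 0.15, 0.15, 0.15],
)

```text
time_s: 6.35
tcp_pos: [491.1, 139.6, 104.3]
ee_rot: [-180.0, -0.1, 175.0]
contact_force: [0.0, -0.9, -1.6]
grip_width: 0.285
grip_force: 62.4
```

arm_command(
  travel=[
    [0, 0, 0],
    [0, 0, 0],
    [0, 0, 0],
    [0, 0, 0],
    [0, 0, 0],
  ],
  rot=[
    [0, 0, 0],
    [0, 0, 0],
    [0, 0, 0],
    [0, 0, 0],
    [0, 0, 0],
  ],
  fingers=[0.15, 0.15, 0.15, 0.15, 0.15],
)

```text
time_s: 6.85
tcp_pos: [492.1, 139.7, 105.7]
ee_rot: [180.0, 0.0, 175.0]
contact_force: [-0.4, -0.2, -2.1]
grip_width: 0.284
grip_force: 62.4
```

```bash
python3 - <<'E'
from h import *
plan(492,139,105.5,175)
s=snap('top'); I=s['pixels'];cv2.imwrite('pics/over.png',cv2.resize(I[165:285,225:305,::-1],None,fx=5,fy=5,interpolation=cv2.INTER_CUBIC))
E
```

```text
t 6.85 tcp [492.1 139.7 105.7] rpy [1.7999e+02 3.0000e-02 1.7500e+02] F [-0.4 -0.2 -2.1] grip 0.284 62.4
travel [ 0.  -0.7  0.2] rotz -0.0001
```

View pics/over.png

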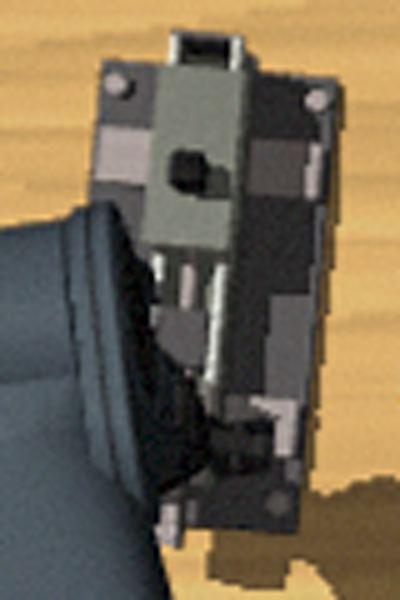

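The arm hides the strip from above, leaving only the channel's right wall visible at about (215,320). From here I go by feel, lowering gently.

arm_command(
  travel=[
    [0, -0.5, 2],
    [0, -0.5, 3.5],
    [0, -0.5, 5],
    [0, -0.5, 5],
    [0, -0.5, 5],
  ],
  rot=[
    [0, 0, 0],
    [0, 0, 0],
    [0, 0, 0],
    [0, 0, 0],
    [0, 0, 0],
  ],
  fingers=[0.15, 0.15, 0.15, 0.15, 0.15],
)

```text
time_s: 7.4
tcp_pos: [491.7, 139.2, 100.2]
ee_rot: [-180.0, -0.0, 175.0]
contact_force: [0.2, -0.1, -1.6]
grip_width: 0.287
grip_force: 62.4
```

arm_command(
  travel=[
    [0, 0, 1],
    [0, 0, 2],
    [0, 0, 3],
    [0, 0, 3],
    [0, 0, 3],
  ],
  rot=[
    [0, 0, 0],
    [0, 0, 0],
    [0, 0, 0],
    [0, 0, 0],
    [0, 0, 0],
  ],
  fingers=[0.15, 0.15, 0.15, 0.15, 0.15],
)

```text
time_s: 7.9
tcp_pos: [491.8, 139.2, 97.3]
ee_rot: [-180.0, -0.0, 175.0]
contact_force: [0.7, 0.9, -2.1]
grip_width: 0.29
grip_force: 62.4
```

The strip's underside is at about 54 mm with no contact, so it is already between the walls.

arm_command(
  travel=[
    [0, 0, 1],
    [0, 0, 2],
    [0, 0, 3],
    [0, 0, 4],
    [0, 0, 4],
  ],
  rot=[
    [0, 0, 0],
    [0, 0, 0],
    [0, 0, 0],
    [0, 0, 0],
    [0, 0, 0],
  ],
  fingers=[0.15, 0.15, 0.15, 0.15, 0.15],
)

```text
time_s: 8.4
tcp_pos: [491.6, 139.2, 93.1]
ee_rot: [-180.0, -0.0, 175.0]
contact_force: [-0.0, 0.5, -1.0]
grip_width: 0.285
grip_force: 62.4
```

arm_command(
  travel=[
    [0, 0.7, 0],
    [0, 1.4, 0],
    [0, 2, 0],
    [0, 2, 0],
  ],
  rot=[
    [0, 0, 0],
    [0, 0, 0],
    [0, 0, 0],
    [0, 0, 0],
  ],
  fingers=[0.15, 0.15, 0.15, 0.15],
)

```text
time_s: 8.8
tcp_pos: [491.9, 140.2, 93.4]
ee_rot: [-179.9, -0.0, 175.0]
contact_force: [-0.0, -4.0, -0.6]
grip_width: 0.288
grip_force: 62.5
```

arm_command(
  travel=[
    [0, -1, 0],
    [0, -2, 0],
    [0, -3, 0],
    [0, -4, 0],
    [0, -4, 0],
  ],
  rot=[
    [0, 0, 0],
    [0, 0, 0],
    [0, 0, 0],
    [0, 0, 0],
    [0, 0, 0],
  ],
  fingers=[0.15, 0.15, 0.15, 0.15, 0.15],
)

```text
time_s: 9.3
tcp_pos: [491.7, 137.4, 93.4]
ee_rot: [180.0, 0.0, 175.0]
contact_force: [-0.3, -0.7, -1.6]
grip_width: 0.281
grip_force: 62.4
```

Contact on the +y wall comes at about y 140.2, so the channel centre is near 138.7. I centre the strip there and start pushing back.

arm_command(
  travel=[
    [0, 1.3, 0],
    [-2, 1.3, 0],
    [-4, 1.3, 0],
    [-5, 1.3, 0],
    [-5, 1.3, 0],
  ],
  rot=[
    [0, 0, 0],
    [0, 0, 0],
    [0, 0, 0],
    [0, 0, 0],
    [0, 0, 0],
  ],
  fingers=[0.15, 0.15, 0.15, 0.15, 0.15],
)

```text
time_s: 9.8
tcp_pos: [497.0, 138.0, 93.3]
ee_rot: [180.0, 0.0, 175.0]
contact_force: [-0.3, -0.4, -1.8]
grip_width: 0.288
grip_force: 62.4
```

arm_command(
  travel=[
    [-1, 0, 0],
    [-2, 0, 0],
    [-3, 0, 0],
    [-4, 0, 0],
    [-4, 0, 0],
  ],
  rot=[
    [0, 0, 0],
    [0, 0, 0],
    [0, 0, 0],
    [0, 0, 0],
    [0, 0, 0],
  ],
  fingers=[0.15, 0.15, 0.15, 0.15, 0.15],
)

```text
time_s: 10.3
tcp_pos: [500.1, 137.7, 93.2]
ee_rot: [-180.0, -0.1, 175.0]
contact_force: [-1.2, 0.9, -1.0]
grip_width: 0.282
grip_force: 62.5
```

arm_command(
  travel=[
    [-3, 0, 0],
    [-6, 0, 0],
    [-9, 0, 0],
    [-10, 0, 0],
    [-10, 0, 0],
  ],
  rot=[
    [0, 0, 0],
    [0, 0, 0],
    [0, 0, 0],
    [0, 0, 0],
    [0, 0, 0],
  ],
  fingers=[0.15, 0.15, 0.15, 0.15, 0.15],
)

```text
time_s: 10.8
tcp_pos: [510.5, 136.8, 93.2]
ee_rot: [180.0, -0.1, 175.0]
contact_force: [-4.3, 0.9, -0.6]
grip_width: 0.289
grip_force: 62.5
```

arm_command(
  travel=[
    [-3, 0, 0],
    [-6, 0, 0],
    [-9, 0, 0],
    [-12, 0, 0],
    [-14, 0, 0],
  ],
  rot=[
    [0, 0, 0],
    [0, 0, 0],
    [0, 0, 0],
    [0, 0, 0],
    [0, 0, 0],
  ],
  fingers=[0.15, 0.15, 0.15, 0.15, 0.15],
)

```text
time_s: 11.3
tcp_pos: [524.2, 135.6, 93.2]
ee_rot: [-180.0, -0.1, 175.0]
contact_force: [-5.6, 0.8, 0.8]
grip_width: 0.283
grip_force: 62.6
```

arm_command(
  travel=[
    [-3, 0, 0],
    [-6, 0, 0],
    [-9, 0, 0],
    [-11, 0, 0],
    [-12, 0, 0],
  ],
  rot=[
    [0, 0, 0],
    [0, 0, 0],
    [0, 0, 0],
    [0, 0, 0],
    [0, 0, 0],
  ],
  fingers=[0.15, 0.15, 0.15, 0.15, 0.15],
)

```text
time_s: 11.8
tcp_pos: [535.5, 134.7, 93.2]
ee_rot: [180.0, -0.2, 175.0]
contact_force: [-7.7, 1.3, 1.8]
grip_width: 0.283
grip_force: 62.8
```

arm_command(
  travel=[
    [0, 0, 0],
    [0, 0, 0],
    [0, 0, 0],
  ],
  rot=[
    [0, 0, 0],
    [0, 0, 0],
    [0, 0, 0],
  ],
  fingers=[0.15, 0.15, 0.15],
)

```text
time_s: 12.1
tcp_pos: [535.3, 134.7, 93.2]
ee_rot: [-180.0, -0.2, 175.0]
contact_force: [-8.4, 0.4, 1.4]
grip_width: 0.286
grip_force: 62.8
```

```bash
python3 - <<'E'
from h import *
plan(535.5,135,93.3,175)
E
```

```text
t 12.1 tcp [535.3 134.7  93.2] rpy [-180.     -0.18  175.01] F [-8.4  0.4  1.4] grip 0.286 62.8
travel [-0.2  0.3 -0.1] rotz 0.0003
```

arm_command(
  travel=[
    [-1, 0, 0],
    [-2, 0, 0],
    [-2, 0, 1],
    [-2, 0, 2],
    [-2, 0, 3],
  ],
  rot=[
    [0, 0, 0],
    [0, 0, 0],
    [0, 0, 0],
    [0, 0, 0],
    [0, 0, 0],
  ],
  fingers=[0.15, 0.15, 0.15, 0.15, 0.15],
)

```text
time_s: 12.6
tcp_pos: [537.4, 134.5, 90.5]
ee_rot: [-180.0, -0.2, 175.0]
contact_force: [-6.6, 0.8, 2.9]
grip_width: 0.284
grip_force: 62.9
```

arm_command(
  travel=[
    [0, 0, 1],
    [0, 0, 2],
    [0, 0, 3],
    [0, 0, 3],
  ],
  rot=[
    [0, 0, 0],
    [0, 0, 0],
    [0, 0, 0],
    [0, 0, 0],
  ],
  fingers=[0.15, 0.15, 0.15, 0.15],
)

```text
time_s: 13.0
tcp_pos: [537.1, 134.5, 87.1]
ee_rot: [-180.0, -0.2, 175.0]
contact_force: [-8.0, 0.4, 2.8]
grip_width: 0.287
grip_force: 62.9
```

arm_command(
  travel=[
    [0, 0, 1],
    [0, 0, 2],
    [0, 0, 3],
    [0, 0, 4],
    [0, 0, 4],
  ],
  rot=[
    [0, 0, 0],
    [0, 0, 0],
    [0, 0, 0],
    [0, 0, 0],
    [0, 0, 0],
  ],
  fingers=[0.15, 0.15, 0.15, 0.15, 0.15],
)

```text
time_s: 13.5
tcp_pos: [537.2, 134.5, 83.6]
ee_rot: [-180.0, -0.2, 175.0]
contact_force: [-8.1, 0.1, 4.6]
grip_width: 0.287
grip_force: 63.0
```

arm_command(
  travel=[
    [0, 0, 0.8],
    [1, 0, 0.8],
    [2, 0, 0.8],
    [3, 0, 0.8],
    [3, 0, 0.8],
  ],
  rot=[
    [0, 0, 0],
    [0, 0, 0],
    [0, 0, 0],
    [0, 0, 0],
    [0, 0, 0],
  ],
  fingers=[0.15, 0.15, 0.15, 0.15, 0.15],
)

```text
time_s: 14.0
tcp_pos: [535.6, 134.7, 83.5]
ee_rot: [180.0, 0.0, 175.0]
contact_force: [-6.0, -0.0, 4.1]
grip_width: 0.287
grip_force: 63.1
```

arm_command(
  travel=[
    [0, 0, 0],
    [0, 0, 0],
    [0, 0, 0],
    [0, 0, 0],
    [0, 0, 0],
  ],
  rot=[
    [0, 0, 0],
    [0, 0, 0],
    [0, 0, 0],
    [0, 0, 0],
    [0, 0, 0],
  ],
  fingers=[0.35, 0.45, 0.5, 0.5, 0.5],
)

```text
time_s: 14.5
tcp_pos: [536.1, 134.6, 82.7]
ee_rot: [180.0, 0.1, 175.0]
contact_force: [-0.3, 0.2, -0.2]
grip_width: 0.501
grip_force: 0.0
```

arm_command(
  travel=[
    [0, 0, -15],
    [0, 0, -40],
    [0, 0, -70],
    [0, 0, -90],
    [0, 0, -90],
  ],
  rot=[
    [0, 0, 0],
    [0, 0, 0],
    [0, 0, 0],
    [0, 0, 0],
    [0, 0, 0],
  ],
  fingers=[0.5, 0.5, 0.5, 0.3, 0.0],
)

```text
time_s: 15.0
tcp_pos: [538.4, 135.0, 178.1]
ee_rot: [179.9, 0.5, 175.0]
contact_force: [-0.4, 0.9, 0.7]
grip_width: 0.166
grip_force: 0.0
```

```bash
python3 - <<'E'
from h import *
plan(670,125,135,175)
s=snap('side'); I=s['pixels'];P=cloud(s)
cv2.imwrite('pics/seat.png',cv2.resize(I[180:245,265:380,::-1],None,fx=6,fy=6,interpolation=cv2.INTER_CUBIC))
m=np.zeros((480,640),bool);m[185:240,270:375]=1
for lo,hi in[(68,79.5),(80,90),(95,112)]:
    k=m&(P[...,2]>lo)&(P[...,2]<hi)
    if k.sum()>5: print(lo,k.sum(),rect(P[k]),np.median(P[k][:,2]))
E
```

```text
t 15.0 tcp [538.4 135.  178.1] rpy [179.89   0.52 175.  ] F [-0.4  0.9  0.7] grip 0.166 0.0
travel [-132.     1.5   43.1] rotz 0.0
68 381 (array([603.1, 124.9]), array([ 50.1, 228.8]), 86.87) 75.26569998296577
80 287 (array([604.9, 129.4]), array([ 55.7, 221.9]), 83.15) 84.88147848498272
95 45 (array([637.5, 121.7]), array([17.1, 21.2]), 2.3) 104.97881994383783
```

View pics/seat.png

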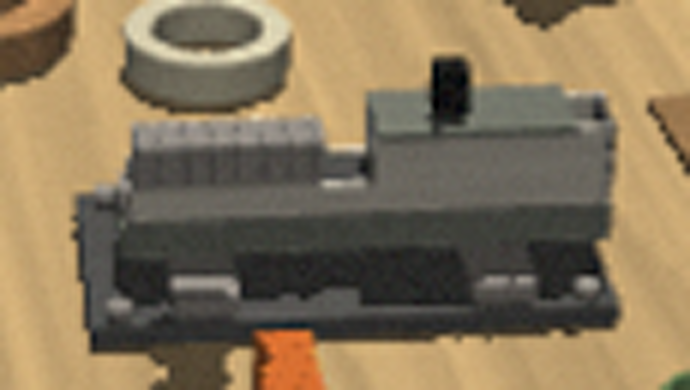

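The side view shows the strip (130–325, 120–185 in the crop) lying level behind the lip, its crown below the cover underside and the cover still open. Next I bring the closed fingers behind the knob and push the cover shut.

arm_command(
  travel=[
    [-40, 0, 0],
    [-80, 0, 0],
    [-115, 0, 0],
    [-127, 0, 0],
    [-127, 0, 0],
  ],
  rot=[
    [0, 0, 0],
    [0, 0, 0],
    [0, 0, 0],
    [0, 0, 0],
    [0, 0, 0],
  ],
  fingers=[0, 0, 0, 0, 0],
)

```text
time_s: 15.55
tcp_pos: [662.7, 122.9, 169.7]
ee_rot: [-180.0, -0.2, 174.9]
contact_force: [0.0, -0.2, -0.2]
grip_width: -0.002
grip_force: 0.0
```

arm_command(
  travel=[
    [0, 0, 0],
    [0, 0, 0],
    [0, 0, 0],
    [0, 0, 0],
    [0, 0, 0],
  ],
  rot=[
    [0, 0, 0],
    [0, 0, 0],
    [0, 0, 0],
    [0, 0, 0],
    [0, 0, 0],
  ],
  fingers=[0, 0, 0, 0, 0],
)

```text
time_s: 16.05
tcp_pos: [661.8, 123.7, 173.0]
ee_rot: [180.0, 0.0, 175.0]
contact_force: [-1.2, -0.1, 0.0]
grip_width: -0.001
grip_force: 0.0
```

```bash
python3 - <<'E'
from h import *
plan(666,123.6,115,175)
E
```

```text
t 16.05 tcp [661.8 123.7 173. ] rpy [1.7999e+02 3.0000e-02 1.7501e+02] F [-1.2 -0.1  0. ] grip -0.001 0.0
travel [-4.2  0.2 58. ] rotz 0.0002
```

arm_command(
  travel=[
    [-4, 0, 5],
    [-4, 0, 25],
    [-4, 0, 40],
    [-4, 0, 50],
    [-4, 0, 55],
  ],
  rot=[
    [0, 0, 0],
    [0, 0, 0],
    [0, 0, 0],
    [0, 0, 0],
    [0, 0, 0],
  ],
  fingers=[0, 0, 0, 0, 0],
)

```text
time_s: 16.55
tcp_pos: [665.0, 123.1, 115.3]
ee_rot: [-180.0, -0.2, 175.0]
contact_force: [-0.4, -0.8, 0.5]
grip_width: 0.004
grip_force: 0.0
```

arm_command(
  travel=[
    [0, 0, 2],
    [0, 0, 2],
    [3, 0, 2],
    [6, 0, 2],
    [10, 0, 2],
  ],
  rot=[
    [0, 0, 0],
    [0, 0, 0],
    [0, 0, 0],
    [0, 0, 0],
    [0, 0, 0],
  ],
  fingers=[0, 0, 0, 0, 0],
)

```text
time_s: 17.05
tcp_pos: [656.7, 124.1, 116.5]
ee_rot: [180.0, 0.1, 175.0]
contact_force: [2.2, -0.2, -0.5]
grip_width: 0.0
grip_force: 1.5
```

arm_command(
  travel=[
    [4, 0, 0],
    [8, 0, 0],
    [12, 0, 0],
    [16, 0, 0],
    [20, 0, 0],
  ],
  rot=[
    [0, 0, 0],
    [0, 0, 0],
    [0, 0, 0],
    [0, 0, 0],
    [0, 0, 0],
  ],
  fingers=[0, 0, 0, 0, 0],
)

```text
time_s: 17.55
tcp_pos: [636.5, 125.8, 116.4]
ee_rot: [180.0, 0.1, 175.0]
contact_force: [2.4, -0.3, 2.2]
grip_width: -0.0
grip_force: 1.6
```

arm_command(
  travel=[
    [8, 0, 0],
    [16, 0, 0],
    [24, 0, 0],
    [32, 0, 0],
    [40, 0, 0],
  ],
  rot=[
    [0, 0, 0],
    [0, 0, 0],
    [0, 0, 0],
    [0, 0, 0],
    [0, 0, 0],
  ],
  fingers=[0, 0, 0, 0, 0],
)

```text
time_s: 18.05
tcp_pos: [595.6, 129.4, 115.7]
ee_rot: [-180.0, 0.0, 175.0]
contact_force: [3.6, -0.6, 1.7]
grip_width: -0.003
grip_force: 1.7
```

arm_command(
  travel=[
    [8, 0, 0],
    [16, 0, 0],
    [24, 0, 0],
    [32, 0, 0],
    [38, 0, 0],
  ],
  rot=[
    [0, 0, 0],
    [0, 0, 0],
    [0, 0, 0],
    [0, 0, 0],
    [0, 0, 0],
  ],
  fingers=[0, 0, 0, 0, 0],
)

```text
time_s: 18.55
tcp_pos: [557.6, 132.6, 115.5]
ee_rot: [-180.0, -0.0, 175.0]
contact_force: [2.9, -1.5, 2.1]
grip_width: 0.003
grip_force: 1.6
```

arm_command(
  travel=[
    [2, 0, 0],
    [4, 0, 0],
    [6, 0, 0],
    [8, 0, 0],
    [8, 0, 0],
  ],
  rot=[
    [0, 0, 0],
    [0, 0, 0],
    [0, 0, 0],
    [0, 0, 0],
    [0, 0, 0],
  ],
  fingers=[0, 0, 0, 0, 0],
)

```text
time_s: 19.05
tcp_pos: [550.1, 133.3, 115.4]
ee_rot: [-180.0, -0.0, 175.0]
contact_force: [2.0, -0.0, 1.3]
grip_width: 0.002
grip_force: 1.1
```

Not yet at the stop, so I push on in small steps until the force rises.

arm_command(
  travel=[
    [1, 0, 0],
    [2, 0, 0],
    [3, 0, 0],
    [4, 0, 0],
    [4, 0, 0],
  ],
  rot=[
    [0, 0, 0],
    [0, 0, 0],
    [0, 0, 0],
    [0, 0, 0],
    [0, 0, 0],
  ],
  fingers=[0, 0, 0, 0, 0],
)

```text
time_s: 19.55
tcp_pos: [548.1, 133.5, 115.5]
ee_rot: [-180.0, 0.2, 175.0]
contact_force: [6.6, -1.4, -1.4]
grip_width: -0.002
grip_force: 3.4
```

arm_command(
  travel=[
    [1, 0, 0],
    [2, 0, 0],
    [2, 0, 0],
    [2, 0, 0],
  ],
  rot=[
    [0, 0, 0],
    [0, 0, 0],
    [0, 0, 0],
    [0, 0, 0],
  ],
  fingers=[0, 0, 0, 0],
)

```text
time_s: 19.95
tcp_pos: [547.9, 133.5, 115.5]
ee_rot: [180.0, 0.4, 175.0]
contact_force: [10.9, -0.7, -4.3]
grip_width: -0.0
grip_force: 5.5
```

arm_command(
  travel=[
    [-4, 0, 0],
    [-10, 0, 0],
    [-12, 0, -15],
    [-12, 0, -45],
    [-12, 0, -80],
  ],
  rot=[
    [0, 0, 0],
    [0, 0, 0],
    [0, 0, 0],
    [0, 0, 0],
    [0, 0, 0],
  ],
  fingers=[0, 0, 0, 0, 0],
)

```text
time_s: 20.45
tcp_pos: [554.7, 132.8, 195.2]
ee_rot: [-180.0, -0.3, 175.0]
contact_force: [-0.0, 0.0, -0.3]
grip_width: -0.002
grip_force: 0.0
```

arm_command(
  travel=[
    [0, 0, 0],
    [0, -40, 0],
    [0, -80, 0],
    [0, -110, 0],
    [0, -110, 0],
  ],
  rot=[
    [0, 0, 0],
    [0, 0, 0],
    [0, 0, 0],
    [0, 0, 0],
    [0, 0, 0],
  ],
  fingers=[0, 0, 0, 0, 0],
)

```text
time_s: 20.95
tcp_pos: [546.2, 20.2, 195.9]
ee_rot: [-179.9, -0.1, 174.7]
contact_force: [0.6, 0.4, -0.8]
grip_width: -0.001
grip_force: 0.0
```

```bash
python3 - <<'E'
from h import *
s=snap('side'); I=s['pixels'];P=cloud(s)
cv2.imwrite('pics/closed.png',cv2.resize(I[180:245,265:380,::-1],None,fx=6,fy=6,interpolation=cv2.INTER_CUBIC))
m=np.zeros((480,640),bool);m[185:240,270:375]=1
k=m&(P[...,2]>95)&(P[...,2]<112);c=P[k]
a=np.array([.9962,-.0872]);print(k.sum(),rect(c),(rect(c)[0]-[588.2,130.4])@a)
E
```

```text
48 (array([528.4, 134. ]), array([27.9, 16.8]), 80.01) -59.88668000000006
```

View pics/closed.png

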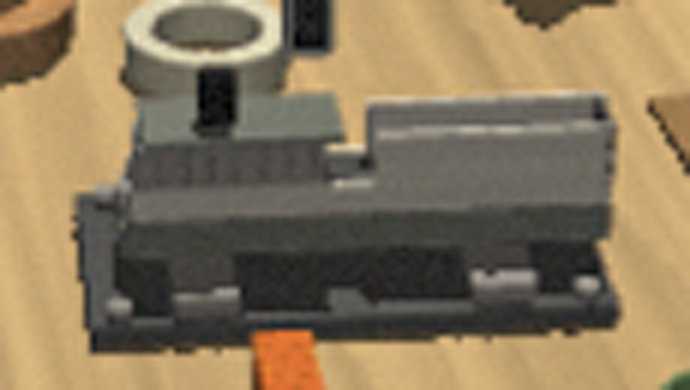

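The cover now sits over the seated strip, with the knob at (215,100) in the crop, measured at x ≈ -60 mm, which is fully closed. I hand the job in.

```bash
python3 -c "
from rig import manip
print(manip.job_done())"
```

```text
the job is handed in; nothing more can be done
None
```

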